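Make up two sample kits in their trays

TASK

Make up two kits in the white two-well trays: in the tray with the hanging tab, stand the white plastic bottle in the well beside the tab and put two petri dishes, neatly stacked one on the other, in its other well; in the tray without a tab, put the small beaker in one well and the remaining petri dish in the other, either way round. Everything must lie flat or stand upright on the floor of its well (or on the dish below), let go and at rest; tip nothing over on the way and leave the large beaker and the roll of tape where they are.

Things in the scene. Friction and masses are not known exactly. Their poses are not given: they have to be found in the camera images.
- tab_tray: Tray with the hanging tab: white plate, 186 (x) by 96 (y) mm, 8 mm thick, fixed to the bench; origin: centre of its underside. Two round wells with grey floors, 76 mm diameter, 4.5 mm deep (floor 3.5 mm above the bench), centred at x = +45 and -45 mm, y = 0. A flat tab, 44 x 34 mm, 8 mm thick, with a 16 mm hole, sticks out of its +y side beside the well at x = +45 mm.
- plain_tray: Tray without a tab: white plate, 186 (x) by 96 (y) mm, 8 mm thick, fixed to the bench; origin: centre of its underside. Two round wells with grey floors, 76 mm diameter, 4.5 mm deep (floor 3.5 mm above the bench), centred at x = +45 and -45 mm, y = 0. 
- plastic_bottle: White plastic screw-cap bottle, 52 mm across and 112 mm high with its 30 mm cap; straight body from the foot to about 80 mm; 90 to 180 g. Stands upright on the bench. Origin: centre of its underside, z up.
- small_beaker: Small empty clear beaker, open at the top, 54 mm across the rim, about 48 mm at the foot, 70 mm high, 50 g. Stands upright on the bench. Origin: centre of its underside, z up.
- dish_1: Petri dish: closed clear round petri dish with pale pink filling, 60 mm across, 14 mm high, 30 g; the three dishes are alike and may be used for one another. At the start it lies flat on the bench. Origin: centre of its underside, z up.
- dish_2: Petri dish: closed clear round petri dish with pale pink filling, 60 mm across, 14 mm high, 30 g; the three dishes are alike and may be used for one another. At the start it lies flat on the bench. Origin: centre of its underside, z up.
- dish_3: Petri dish: closed clear round petri dish with pale pink filling, 60 mm across, 14 mm high, 30 g; the three dishes are alike and may be used for one another. At the start it lies flat on the bench. Origin: centre of its underside, z up.
- large_beaker: Bystander, not to be moved: large empty clear beaker, 70 mm across, 90 mm high. Origin: centre of its underside.
- tape: Bystander, not to be moved: roll of cream paper tape lying flat, 86 mm across, 19 mm high. Origin: centre of its underside.
There are look-alikes about, which are no part of the job. What is shaped like the small_beaker but pink or turquoise is not meant. Leave any red look-alike of the dish_1 alone.

How it is judged (in metres and radians):
At the end, for the whole second after the job is handed in: Bottle in the tab tray's well beside the tab; two dishes stacked (centres within 10 mm) in its other well; small beaker and third dish in the plain tray's wells. All within 15 mm (dishes 11 mm) of the well centre, seated, tilted under 0.1 rad, at rest (x of plastic_bottle in the frame of tab_tray between 0.03 and 0.06 m and y of plastic_bottle in the frame of tab_tray between -0.015 and 0.015 m and z of plastic_bottle in the frame of tab_tray below 0.006 m and angle between plastic_bottle's own z axis and vertical below 0.1 rad and ((x of small_beaker in the frame of plain_tray between 0.03 and 0.06 m and y of small_beaker in the frame of plain_tray between -0.015 and 0.015 m and z of small_beaker in the frame of plain_tray below 0.006 m and angle between small_beaker's own z axis and vertical below 0.1 rad) or (x of small_beaker in the frame of plain_tray between -0.06 and -0.03 m and y of small_beaker in the frame of plain_tray between -0.015 and 0.015 m and z of small_beaker in the frame of plain_tray below 0.006 m and angle between small_beaker's own z axis and vertical below 0.1 rad)) and ((((x of dish_1 in the frame of plain_tray between 0.034 and 0.056 m and y of dish_1 in the frame of plain_tray between -0.011 and 0.011 m and z of dish_1 in the frame of plain_tray below 0.006 m and angle between dish_1's own z axis and vertical below 0.1 rad) or (x of dish_1 in the frame of plain_tray between -0.056 and -0.034 m and y of dish_1 in the frame of plain_tray between -0.011 and 0.011 m and z of dish_1 in the frame of plain_tray below 0.006 m and angle between dish_1's own z axis and vertical below 0.1 rad)) and (x of dish_2 in the frame of tab_tray between -0.056 and -0.034 m and y of dish_2 in the frame of tab_tray between -0.011 and 0.011 m and z of dish_2 in the frame of tab_tray below 0.006 m and angle between dish_2's own z axis and vertical below 0.1 rad) and horizontal distance between dish_3 and dish_2 below 0.01 m and z of dish_3 in the frame of dish_2 between 0.011 and 0.017 m and angle between dish_3's own z axis and vertical below 0.1 rad) or (((x of dish_1 in the frame of plain_tray between 0.034 and 0.056 m and y of dish_1 in the frame of plain_tray between -0.011 and 0.011 m and z of dish_1 in the frame of plain_tray below 0.006 m and angle between dish_1's own z axis and vertical below 0.1 rad) or (x of dish_1 in the frame of plain_tray between -0.056 and -0.034 m and y of dish_1 in the frame of plain_tray between -0.011 and 0.011 m and z of dish_1 in the frame of plain_tray below 0.006 m and angle between dish_1's own z axis and vertical below 0.1 rad)) and (x of dish_3 in the frame of tab_tray between -0.056 and -0.034 m and y of dish_3 in the frame of tab_tray between -0.011 and 0.011 m and z of dish_3 in the frame of tab_tray below 0.006 m and angle between dish_3's own z axis and vertical below 0.1 rad) and horizontal distance between dish_2 and dish_3 below 0.01 m and z of dish_2 in the frame of dish_3 between 0.011 and 0.017 m and angle between dish_2's own z axis and vertical below 0.1 rad) or (((x of dish_2 in the frame of plain_tray between 0.034 and 0.056 m and y of dish_2 in the frame of plain_tray between -0.011 and 0.011 m and z of dish_2 in the frame of plain_tray below 0.006 m and angle between dish_2's own z axis and vertical below 0.1 rad) or (x of dish_2 in the frame of plain_tray between -0.056 and -0.034 m and y of dish_2 in the frame of plain_tray between -0.011 and 0.011 m and z of dish_2 in the frame of plain_tray below 0.006 m and angle between dish_2's own z axis and vertical below 0.1 rad)) and (x of dish_1 in the frame of tab_tray between -0.056 and -0.034 m and y of dish_1 in the frame of tab_tray between -0.011 and 0.011 m and z of dish_1 in the frame of tab_tray below 0.006 m and angle between dish_1's own z axis and vertical below 0.1 rad) and horizontal distance between dish_3 and dish_1 below 0.01 m and z of dish_3 in the frame of dish_1 between 0.011 and 0.017 m and angle between dish_3's own z axis and vertical below 0.1 rad) or (((x of dish_2 in the frame of plain_tray between 0.034 and 0.056 m and y of dish_2 in the frame of plain_tray between -0.011 and 0.011 m and z of dish_2 in the frame of plain_tray below 0.006 m and angle between dish_2's own z axis and vertical below 0.1 rad) or (x of dish_2 in the frame of plain_tray between -0.056 and -0.034 m and y of dish_2 in the frame of plain_tray between -0.011 and 0.011 m and z of dish_2 in the frame of plain_tray below 0.006 m and angle between dish_2's own z axis and vertical below 0.1 rad)) and (x of dish_3 in the frame of tab_tray between -0.056 and -0.034 m and y of dish_3 in the frame of tab_tray between -0.011 and 0.011 m and z of dish_3 in the frame of tab_tray below 0.006 m and angle between dish_3's own z axis and vertical below 0.1 rad) and horizontal distance between dish_1 and dish_3 below 0.01 m and z of dish_1 in the frame of dish_3 between 0.011 and 0.017 m and angle between dish_1's own z axis and vertical below 0.1 rad) or (((x of dish_3 in the frame of plain_tray between 0.034 and 0.056 m and y of dish_3 in the frame of plain_tray between -0.011 and 0.011 m and z of dish_3 in the frame of plain_tray below 0.006 m and angle between dish_3's own z axis and vertical below 0.1 rad) or (x of dish_3 in the frame of plain_tray between -0.056 and -0.034 m and y of dish_3 in the frame of plain_tray between -0.011 and 0.011 m and z of dish_3 in the frame of plain_tray below 0.006 m and angle between dish_3's own z axis and vertical below 0.1 rad)) and (x of dish_1 in the frame of tab_tray between -0.056 and -0.034 m and y of dish_1 in the frame of tab_tray between -0.011 and 0.011 m and z of dish_1 in the frame of tab_tray below 0.006 m and angle between dish_1's own z axis and vertical below 0.1 rad) and horizontal distance between dish_2 and dish_1 below 0.01 m and z of dish_2 in the frame of dish_1 between 0.011 and 0.017 m and angle between dish_2's own z axis and vertical below 0.1 rad) or (((x of dish_3 in the frame of plain_tray between 0.034 and 0.056 m and y of dish_3 in the frame of plain_tray between -0.011 and 0.011 m and z of dish_3 in the frame of plain_tray below 0.006 m and angle between dish_3's own z axis and vertical below 0.1 rad) or (x of dish_3 in the frame of plain_tray between -0.056 and -0.034 m and y of dish_3 in the frame of plain_tray between -0.011 and 0.011 m and z of dish_3 in the frame of plain_tray below 0.006 m and angle between dish_3's own z axis and vertical below 0.1 rad)) and (x of dish_2 in the frame of tab_tray between -0.056 and -0.034 m and y of dish_2 in the frame of tab_tray between -0.011 and 0.011 m and z of dish_2 in the frame of tab_tray below 0.006 m and angle between dish_2's own z axis and vertical below 0.1 rad) and horizontal distance between dish_1 and dish_2 below 0.01 m and z of dish_1 in the frame of dish_2 between 0.011 and 0.017 m and angle between dish_1's own z axis and vertical below 0.1 rad)) and linear speed of each of plastic_bottle, small_beaker, dish_1, dish_2, dish_3 below 0.02 m/s); the robot touches nothing.
It fails at once if the large beaker or the roll of tape is moved more than 20 mm (distance of any of large_beaker, tape from where it was at the start of the episode above 0.02 m).
It fails at once if a thing is tipped over (tilted more than 0.8 rad) (angle between any of plastic_bottle, small_beaker, dish_1, dish_2, dish_3, large_beaker, tape's own z axis and vertical above 0.8 rad).
It also fails if it takes over 128 s, if anything falls off the work surface, if the arm or the gripper's body presses on something with over 40 N, if the wrist force passes 120 N, or if a joint passes its speed limit or range.

ROBOT

A 6-joint arm with a two-finger parallel gripper is mounted at the origin on a cart in front of the work surface, level with it; the furniture and walls round the work are solid. World frame = base frame: x ahead of the robot, y to its left, z up, the work surface at z = 0. Lengths are in m, angles in degrees, forces in N, time in s.
With the tool pointing down it reaches from about 0.35 to 0.875 m from the base axis. Payload 15.5 kg.
Tool frame: the origin (TCP) lies on the mounting face of the last link; the fingertips stand 173 mm ahead of it and the grasp point (between the pads) lies 155 mm ahead of it; z points along the fingers, y is the line along which they close (so a half turn about z gives the same grasp; the last joint's range is limited). The gripper opens to 85 mm and grips with 20 to 120 N. Pads are 22 mm wide; open, the fingers measure 114 mm over their backs; the gripper's body (76 mm by 85 mm) begins 54 mm behind the grasp point. The pads swing forward as they close: fully open they stand 13 mm farther back than shut.
Start: joints at [-76.519, 28.281, 77.091, -0, 74.628, -5.472], TCP at [0.203, -0.591, 0.405] pointing down, gripper open.
Joint ranges: [-166.48, 166.48], [-47.26, 123.95], [12.59, 153.08], [-70.14, 250.14], [6.76, 159.57], [-176.63, 176.63]. Speed limits (degrees/s): [108.29, 108.29, 147.25, 172.46, 172.46, 172.46].

INTERFACE

Orientations are given as [roll, pitch, yaw] about the fixed x, y, z axes, in that order (R = Rz(yaw) Ry(pitch) Rx(roll)).
In Python, from plant import manip gives the robot as it stands. The module is installed in compiled form; this text tells all that it offers.
- The arm moves only by the shell command python3 -m handwheel 'ROWS' [OPENING] [FORCE]. ROWS is JSON, a list that holds one entry, the list of rows, each a list of 6 numbers: the shift along the tool's x, y, z in mm, then the turn, a rotation vector about the tool's x, y, z in rad. In form: [[[dx, dy, dz, ax, ay, az], ...]]. A call has 1 to 8 rows; each row is the pose to reach, as a shift and turn from the pose commanded when the call began, along the tool's axes at that moment; what a row does not reach only later rows make up. A row lasts 1/8 s, in which the tool goes at most 62.5 mm and 10.7 degrees, less where a joint would pass 70% of its speed; a pose out of reach is approached as far as the arm can. A call with a gripper value outside its range is refused whole. OPENING is the finger opening in mm, from 0 to 85.4, set as the call begins (- or left out, the last holds). The fingers move at their own pace and stop on an object; FORCE is the grip in N (left out, the last holds). Time passes only in rows, so rows that repeat a pose let the fingers close. It gives the time, the measured TCP pose, the force, the opening and the grip force at its end, in the units of the state.
- manip.state(): the state, without advancing time (a new reading comes with each control period).
- manip.get_image(name): name is "scene" or "side" or "wrist"; returns a dict with "frame" (400x640x3 uint8, red, green, blue), "fx", "fy", "cx", "cy" (pixels), "k1" (the pictures are not rectified: a ray, as slopes to the right and down, at radius r is drawn at 1 + k1 r^2 times it, then the intrinsics apply), "R" (3x3) and "t" (3): a world point X has camera coordinates R X + t; the wrist camera has in their place "tool_from_camera" (4x4, takes a point from camera to tool coordinates, whose origin is the TCP and whose axes are the flange's). Camera axes: x right, y down, z forward; pixel columns grow to the right and rows downward; lengths in m; the calibration is good to about 2 mm. A picture is of the moment at which its call begins: read the wrist's pose just before it. There is no depth.
- manip.close_job(): hands the job in; it is judged then, once.
The state is a dict: "time": time; "joints": joint angles; "joint_vel": joint speeds; "joint_torque": joint torques, N m; "eef_pos": TCP position; "eef_rot": TCP orientation; "contact_force": force on the tool from outside, world axes, zero at the start; "moment": the same for the moment, N m; "gripper_width": opening from 0.0 (shut) to 1.0 (fully open); "grasp_force": force on a finger pad.
Only numpy, scipy, OpenCV 4.12 (cv2) and the standard library are available. Lean on these libraries where they do the work, as an engineer would, in place of code of your own. Each camera call takes 0.05 s, during which the arm holds its last target. There are 200 camera calls.

## Working session

There is one attempt and no reset: what is moved stays moved. The work goes in short steps, Python scripts to look and compute and a shell command to move; the robot and the scene stay as the last step left them, time stands still between calls to the robot, and variables do not carry over. Pictures are saved under pics/ and viewed, at most 17 in all, crops included, and the job is handed in when it is done.

```bash
mkdir -p pics; python3 - <<'E'
from plant import manip
import cv2
s=manip.state();print(s['time'],s['eef_pos'],s['eef_rot'],s['gripper_width'])
for n in('scene','side'):
    d=manip.get_image(n);cv2.imwrite(f'pics/{n}0.png',d['frame'][:,:,::-1]);print(n,{k:v for k,v in d.items() if k!='frame'})
E
```

```text
0.0 [ 0.2029814  -0.59097206  0.40409708] [-1.79930987e+02 -7.81375351e-03  1.89547182e+01] 0.9970369330047548
scene {'fx': 419.87493209734345, 'fy': 419.87493209734345, 'cx': 324.4718137102456, 'cy': 198.88835603778358, 'k1': 0.0305910087305121, 'R': array([[-0.78414164, -0.62057549, -0.0028202 ],
       [-0.335757  ,  0.42806615, -0.83906293],
       [ 0.52190912, -0.65699728, -0.54402706]]), 't': array([0.57095889, 0.13565197, 1.38591778])}
side {'fx': 407.1757747310948, 'fy': 407.1757747310948, 'cx': 323.47377214267374, 'cy': 204.30384467588053, 'k1': 0.012044329748154557, 'R': array([[-0.93251078, -0.36066689,  0.01852124],
       [-0.16523619,  0.38049521, -0.90990131],
       [ 0.32112403, -0.85155316, -0.41441111]]), 't': array([0.58252216, 0.05166384, 1.72171696])}
```

View pics/scene0.png

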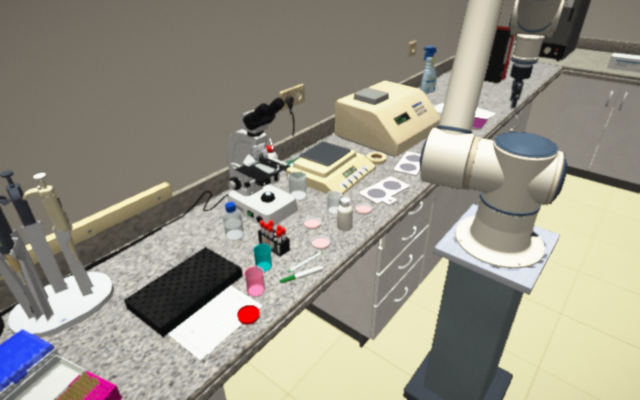

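View pics/side0.png

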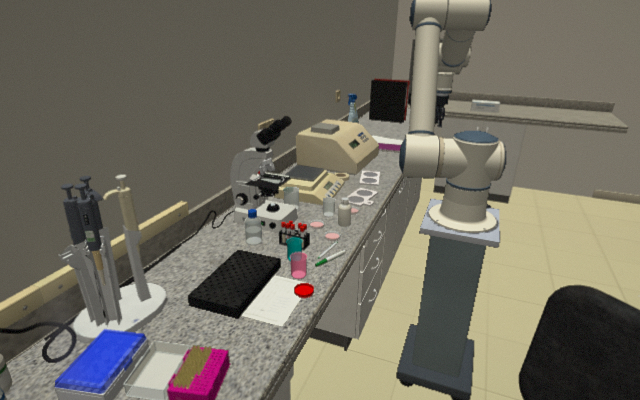

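The scene view shows the three dishes at about (312,223), (363,209) and (320,242). The bottle is at (345,228 foot), the small beaker at (334,210), the large beaker at (297,195) and the tape at (376,157). The tab tray is at (385,189) and the plain tray at (410,162). The side view agrees. Next: rough positions by ray casting.

```bash
cat > h.py <<'E'
from plant import manip
import numpy as np, cv2
from scipy.spatial.transform import Rotation as Ro
def grab(n):
    s=manip.state(); d=manip.get_image(n)
    if n=='wrist':
        T=np.eye(4);T[:3,:3]=Ro.from_euler('xyz',s['eef_rot'],degrees=True).as_matrix();T[:3,3]=s['eef_pos']
        W=T@np.array(d['tool_from_camera']);d['C']=W[:3,3];d['A']=W[:3,:3]
    else: d['A']=d['R'].T;d['C']=-d['R'].T@d['t']
    return d
def K(d): return np.array([[d['fx'],0,d['cx']],[0,d['fy'],d['cy']],[0,0,1]])
def cast(d,p,z):
    p=np.asarray(p,float).reshape(-1,1,2)
    u=cv2.undistortPoints(p,K(d),np.array([d['k1'],0,0,0])).reshape(-1,2)
    r=np.c_[u,np.ones(len(u))]@d['A'].T
    return (d['C']+r*((z-d['C'][2])/r[:,2])[:,None])[:,:2]
def proj(d,X):
    R=d['A'].T;t=-R@d['C']
    return cv2.projectPoints(np.asarray(X,float).reshape(-1,1,3),cv2.Rodrigues(R)[0],t,K(d),np.array([d['k1'],0,0,0]))[0].reshape(-1,2)
def tool(dw):  # world shift (m) -> tool shift (mm)
    s=manip.state();return Ro.from_euler('xyz',s['eef_rot'],degrees=True).inv().apply(dw)*1000
E
python3 - <<'E'
from h import *
d=grab('scene')
for n,p,z in [('dishA',(312,223),.014),('dishB',(363,209),.014),('dishC',(320,242),.014),('bottle',(345,227),0),('sb',(334,210),0),('lb',(297,195),0),('tape',(376,157),.019),('tabtray',(385,189),.008),('plain',(410,162),.008),('tab',(390,201),.008)]:
    c=cast(d,p,z)[0];print(n,c.round(3),np.hypot(*c).round(3))
w=grab('wrist');print(w['tool_from_camera'],w['fx'],w['k1']);print(manip.state()['joints'])
cv2.imwrite('pics/w0.png',w['frame'][:,:,::-1])
cv2.imwrite('pics/crop0.png',cv2.resize(d['frame'][130:270,260:450,::-1],None,fx=4,fy=4,interpolation=3))
E
```

```text
dishA [0.53 0.32] 0.619
dishB [0.44  0.141] 0.461
dishC [0.443 0.384] 0.586
bottle [0.438 0.253] 0.506
sb [0.53  0.194] 0.565
lb [0.705 0.201] 0.733
tape [ 0.618 -0.225] 0.657
tabtray [ 0.454 -0.035] 0.456
plain [ 0.487 -0.294] 0.569
tab [0.395 0.027] 0.396
[[-5.96155146e-06 -9.63328855e-01 -2.68323530e-01  6.75411084e-02]
 [ 9.99999953e-01  7.62193103e-05 -2.95858556e-04 -6.32883387e-04]
 [ 3.05460519e-04 -2.68323519e-01  9.63328810e-01  3.06897053e-02]
 [ 0.00000000e+00  0.00000000e+00  0.00000000e+00  1.00000000e+00]] 354.8801810103256 -0.04625917981517815
[-7.65200012e+01  2.83021330e+01  7.71107962e+01 -1.35296960e-03
  7.46268540e+01 -5.47255881e+00]
```

View pics/crop0.png

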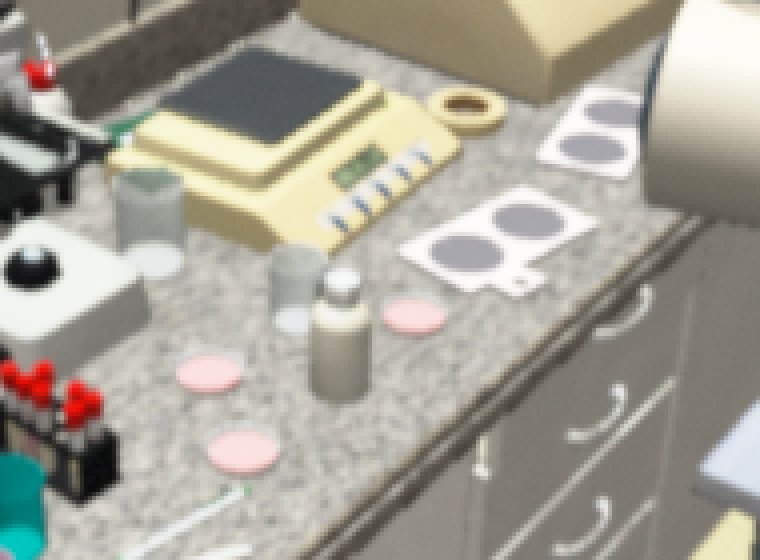

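```bash
python3 -m handwheel '[[[421,-311,-40,0,0,0.331],[421,-311,-40,0,0,0.331],[421,-311,-40,0,0,0.331],[421,-311,-40,0,0,0.331],[421,-311,-40,0,0,0.331],[421,-311,-40,0,0,0.331],[421,-311,-40,0,0,0.331],[421,-311,-40,0,0,0.331]]]' 85
python3 -m handwheel '[[[0,0,0,0,0,0],[0,0,0,0,0,0]]]'
python3 - <<'E'
from h import *
s=manip.state();print(s['time'],s['eef_pos'],s['eef_rot'])
w=grab('wrist');cv2.imwrite('pics/w1.png',w['frame'][:,:,::-1]);np.save('w1.npy',w,allow_pickle=True)
E
```

```text
time: 1.2
eef_pos: [0.4864, -0.1795, 0.443]
eef_rot: [180.0, -0.0, -0.0]
contact_force: [1.2, -1.7, 0.3]
gripper_width: 0.996
grasp_force: 0.0
time: 1.45
eef_pos: [0.4855, -0.1814, 0.4426]
eef_rot: [180.0, 0.0, 0.0]
contact_force: [0.4, -0.7, 0.3]
gripper_width: 0.999
grasp_force: 0.0
1.45 [ 0.48546916 -0.18135249  0.44255898] [1.79992210e+02 2.63229740e-02 4.56160505e-02]
```

View pics/w1.png

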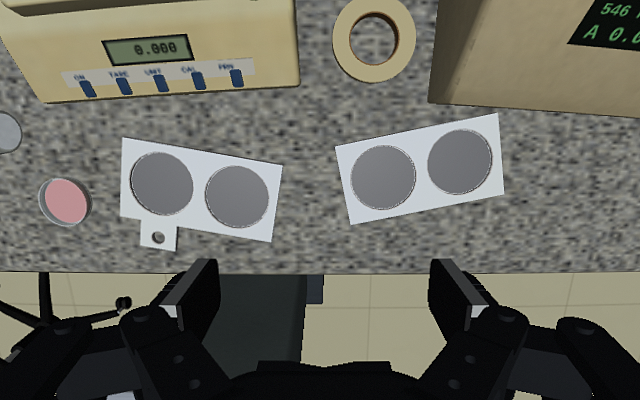

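Wrist view 1: the tab tray wells are at (161,184), beside the tab at (158,237), and (237,197). The plain tray wells are at (383,177) and (460,161). The tape is at (374,39) and one dish at (66,202).

```bash
python3 -m handwheel '[[[0,-400,0,0,0,0],[0,-400,0,0,0,0],[0,-400,0,0,0,0],[0,-400,0,0,0,0],[0,-400,0,0,0,0],[0,-400,0,0,0,0],[0,-400,0,0,0,0],[0,-400,0,0,0,0]]]' | head -2
python3 -m handwheel '[[[0,0,0,0,0,0],[0,0,0,0,0,0]]]' |head -2
cat > wells.py <<'E'
from h import *
def wells(w):
    g=cv2.cvtColor(w['frame'],cv2.COLOR_RGB2HSV)
    m=((g[...,1]<30)&(g[...,2]>185)).astype(np.uint8)
    m=cv2.morphologyEx(m,cv2.MORPH_OPEN,np.ones((3,3)))
    c,h=cv2.findContours(m,cv2.RETR_CCOMP,cv2.CHAIN_APPROX_NONE)
    o=[]
    for k,x in enumerate(c):
        if h[0][k][3]>=0 and cv2.contourArea(x)>1500:
            P=cast(w,x.reshape(-1,2),.008)
            e=cv2.fitEllipse((P*1000).astype(np.float32)); o.append((np.array(e[0])/1000,np.round(e[1],1),np.mean(x,0)[0].round()))
    return o
E
python3 - <<'E'
from wells import *
w=np.load('w1.npy',allow_pickle=True).item()
for o in wells(w):print(o)
v=grab('wrist');cv2.imwrite('pics/w2.png',v['frame'][:,:,::-1]);np.save('w2.npy',v,allow_pickle=True)
E
```

```text
time: 2.5
eef_pos: [0.4859, 0.2188, 0.4424]
time: 2.75
eef_pos: [0.4859, 0.2172, 0.4428]
(array([ 0.44726257, -0.07755085]), array([78.2, 78.3]), array([236., 197.]))
(array([0.46340933, 0.01096798]), array([78.2, 78.4]), array([161., 183.]))
(array([ 0.47087082, -0.24946523]), array([78.2, 78.6]), array([383., 177.]))
(array([ 0.48942963, -0.33762155]), array([77.9, 78.3]), array([459., 162.]))
```

View pics/w2.png

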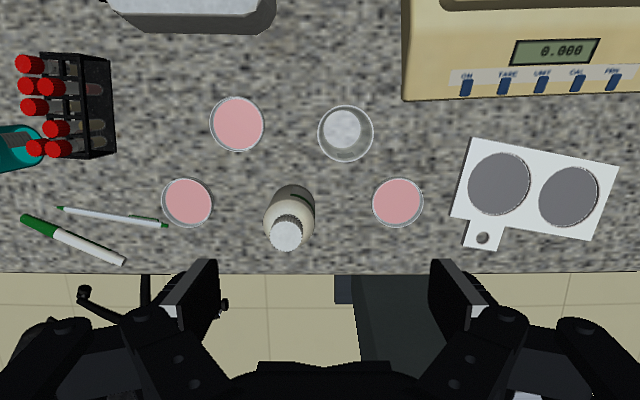

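Wrist view 2: dishes at (187,202), (237,124) and (397,202). The small beaker's rim is at (345,133) and the bottle's cap at (286,235). The tab tray shows at right. The well spacings come out at 90 mm, as they should.

```bash
python3 - <<'E'
from wells import *
w=np.load('w1.npy',allow_pickle=True).item();v=np.load('w2.npy',allow_pickle=True).item()
for o in wells(v):print('well',o)
def pinks(d):
    g=cv2.cvtColor(d['frame'],cv2.COLOR_RGB2HSV)
    m=(((g[...,0]<8)|(g[...,0]>170))&(g[...,1]>45)&(g[...,1]<130)&(g[...,2]>150)).astype(np.uint8)
    return [x.reshape(-1,2) for x in cv2.findContours(m,cv2.RETR_EXTERNAL,cv2.CHAIN_APPROX_NONE)[0] if cv2.contourArea(x)>500]
for nm,d in(('w1',w),('w2',v)):
  for x in pinks(d):
    for z in(.003,.009):
      P=(cast(d,x,z)*1000).astype(np.float32);c,r=cv2.minEnclosingCircle(P);print(nm,x.mean(0).round(),z,np.round(c,1),np.round(2*r,1))
g=cv2.cvtColor(v['frame'],cv2.COLOR_RGB2GRAY)
# hough on rim of beaker & cap
b=cv2.HoughCircles(g[80:190,290:400],cv2.HOUGH_GRADIENT,1,40,param1=100,param2=15,minRadius=22,maxRadius=33);print('beaker',b)
for z,p in((.07,(345,133)),(.112,(286,236)),(0,(342,128))):print(z,cast(v,p,z))
def mag(r,n,f):cv2.imwrite(n,cv2.resize(v['frame'][r[0]:r[1],r[2]:r[3],::-1],None,fx=f,fy=f,interpolation=2))
mag((90,270,150,440),'pics/m2.png',2.7)
E
```

```text
well (array([ 0.4473551 , -0.07718002]), array([77.8, 78.4]), array([569., 196.]))
well (array([0.46339435, 0.01127826]), array([77.6, 78.1]), array([499., 184.]))
w1 [ 65. 201.] 0.003 [441.1 136.7] 54.5
w1 [ 65. 201.] 0.009 [442.7 132.1] 53.7
w2 [396. 201.] 0.003 [441.8 131.3] 54.8
w2 [396. 201.] 0.009 [443.4 132.6] 54.0
w2 [188. 201.] 0.003 [442.2 381.6] 54.8
w2 [188. 201.] 0.009 [443.8 379.2] 54.0
w2 [237. 124.] 0.003 [532.8 315.3] 54.8
w2 [237. 124.] 0.009 [533.1 313.9] 54.0
beaker [[[55.5 54.5 28. ]]]
0.07 [[0.52724433 0.19738977]]
0.112 [[0.43912126 0.25180387]]
0 [[0.52754724 0.19676798]]
```

View pics/m2.png

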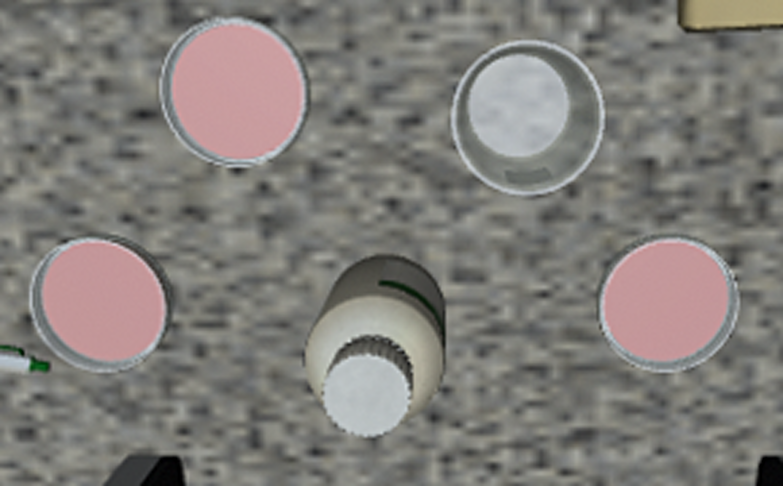

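Positions fit the given sizes and each other:

| Thing | x, y (m) |
|---|---|
| Dish A | .533, .314 |
| Dish B | .443, .1325 |
| Dish C | .444, .379 |
| Small beaker | .527, .197 |
| Bottle | .439, .252 |
| Tab tray wells | .463, .011 (beside tab) and .447, -.077 |
| Plain tray wells | .471, -.2495 and .489, -.3376 |

Now I pick dish B.

```bash
python3 -m handwheel '[[[-43,85,0,0,0,0],[-43,85,30,0,0,0],[-43,85,90,0,0,0],[-43,85,150,0,0,0],[-43,85,200,0,0,0],[-43,85,230,0,0,0],[-43,85,230,0,0,0],[-43,85,230,0,0,0]]]' 75
python3 - <<'E'
from h import *
s=manip.state();p=s['eef_pos'];print(p,tool(np.array([.4433,.1325,.174])-p))
v=grab('wrist');cv2.imwrite('pics/w3.png',v['frame'][:,:,::-1])
E
```

```text
time: 3.8
eef_pos: [0.4431, 0.1334, 0.2138]
eef_rot: [-180.0, -0.1, -0.0]
contact_force: [-0.8, -0.1, 0.2]
gripper_width: 0.874
grasp_force: 0.0
[0.44309016 0.13341497 0.21378225] [ 0.16427388  0.92169989 39.78231209]
```

View pics/w3.png

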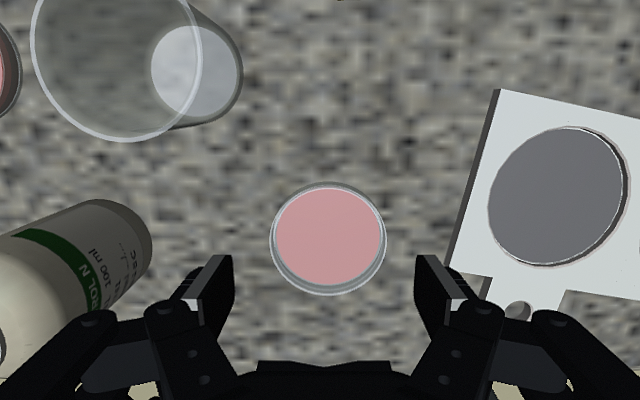

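The dish sits at (328,239), centred between the fingertips at columns 232 and 415. Descend, close and lift.

```bash
python3 -m handwheel '[[[0,0,20,0,0,0],[0,1,40,0,0,0],[0,1,40,0,0,0],[0,1,40,0,0,0]]]'
python3 -m handwheel '[[[0,0,0,0,0,0],[0,0,0,0,0,0],[0,0,0,0,0,0],[0,0,0,0,0,0],[0,0,0,0,0,0],[0,0,0,0,0,0]]]' 50 30
python3 -m handwheel '[[[0,0,-30,0,0,0],[0,0,-60,0,0,0],[0,0,-60,0,0,0],[0,0,-60,0,0,0]]]'
```

```text
time: 4.35
eef_pos: [0.443, 0.1327, 0.1739]
eef_rot: [-180.0, -0.1, -0.0]
contact_force: [0.5, 0.3, -0.0]
gripper_width: 0.876
grasp_force: 0.0
time: 5.1
eef_pos: [0.443, 0.1327, 0.1737]
eef_rot: [-180.0, -0.1, -0.0]
contact_force: [-0.9, 0.2, 10.9]
gripper_width: 0.69
grasp_force: 29.6
time: 5.6
eef_pos: [0.4426, 0.1326, 0.2328]
eef_rot: [-180.0, -0.0, -0.0]
contact_force: [0.9, -0.8, -0.7]
gripper_width: 0.689
grasp_force: 33.3
```

```bash
python3 -m handwheel '[[[5,60,0,0,0,0],[5,120,0,0,0,0],[5,180,0,0,0,0],[5,210,0,0,0,0],[5,210,0,0,0,0],[5,210,20,0,0,0],[5,210,35,0,0,0],[5,210,35,0,0,0]]]'|head -2
python3 - <<'E'
from wells import *
s=manip.state();p=s['eef_pos'];print(p,tool(np.array([.4473,-.0774,.177])-p))
v=grab('wrist');cv2.imwrite('pics/w4.png',v['frame'][:,:,::-1])
for o in wells(v):print(o)
E
```

```text
time: 6.6
eef_pos: [0.4471, -0.0765, 0.1966]
[ 0.44713882 -0.07653685  0.19660977] [ 0.21607893  0.88174081 19.60841251]
(array([0.4630459 , 0.01088529]), array([78.2, 78.3]), array([141., 212.]))
```

View pics/w4.png

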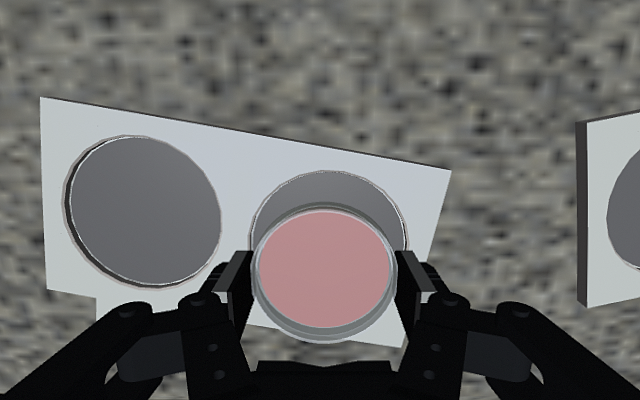

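The dish is held level at (323,270) over the well at (328,240). The neighbouring well re-measures at its known place. Lower and release.

```bash
python3 -m handwheel '[[[0,1,10,0,0,0],[0,1,16,0,0,0],[0,1,19,0,0,0],[0,1,19,0,0,0]]]'
python3 -m handwheel '[[[0,0,0,0,0,0],[0,0,0,0,0,0],[0,0,0,0,0,0],[0,0,0,0,0,0]]]' 75
python3 -m handwheel '[[[0,0,-30,0,0,0],[0,0,-80,0,0,0],[0,0,-80,0,0,0],[0,0,-80,0,0,0]]]'
python3 - <<'E'
from wells import *
s=manip.state();p=s['eef_pos'];print(p)
v=grab('wrist');cv2.imwrite('pics/w5.png',v['frame'][:,:,::-1])
g=cv2.cvtColor(v['frame'],cv2.COLOR_RGB2HSV)
m=(((g[...,0]<8)|(g[...,0]>170))&(g[...,1]>45)&(g[...,1]<130)&(g[...,2]>150)).astype(np.uint8)
for x in cv2.findContours(m,0,1)[0]:
    if cv2.contourArea(x)>500:print(cv2.minEnclosingCircle((cast(v,x.reshape(-1,2),.0125)*1000).astype(np.float32)))
E
```

```text
time: 7.15
eef_pos: [0.4476, -0.0783, 0.1786]
eef_rot: [-180.0, 0.0, -0.0]
contact_force: [-0.3, -0.1, -0.1]
gripper_width: 0.686
grasp_force: 33.3
time: 7.65
eef_pos: [0.4476, -0.0784, 0.1788]
eef_rot: [180.0, -0.0, -0.0]
contact_force: [-1.0, -0.7, -0.5]
gripper_width: 0.886
grasp_force: 0.0
time: 8.15
eef_pos: [0.4475, -0.0783, 0.2587]
eef_rot: [180.0, -0.0, -0.0]
contact_force: [-0.5, -0.5, -0.8]
gripper_width: 0.876
grasp_force: 0.0
[ 0.44747292 -0.07832479  0.25865849]
((447.83990478515625, -77.81717681884766), 26.96466827392578)
```

Dish B is seated at (.4478,-.0778). Next is dish A.

```bash
python3 -m handwheel '[[[10,-50,-40,0,0,0],[24,-112,-60,0,0,0],[38,-174,-60,0,0,0],[51,-235,-60,0,0,0],[65,-297,-60,0,0,0],[78,-357,-60,0,0,0],[85,-392,-30,0,0,0],[85,-392,0,0,0,0]]]'|head -2
python3 -m handwheel '[[[0,0,20,0,0,0],[0,0,35,0,0,0],[0,0,35,0,0,0]]]'|head -2
python3 - <<'E'
from h import *
s=manip.state();p=s['eef_pos'];print(p,tool(np.array([.533,.314,.174])-p))
v=grab('wrist');cv2.imwrite('pics/w6.png',v['frame'][:,:,::-1])
g=cv2.cvtColor(v['frame'],cv2.COLOR_RGB2HSV)
m=(((g[...,0]<8)|(g[...,0]>170))&(g[...,1]>45)&(g[...,1]<130)&(g[...,2]>150)).astype(np.uint8)
for x in cv2.findContours(m,0,1)[0]:
    if cv2.contourArea(x)>500:print(cv2.minEnclosingCircle((cast(v,x.reshape(-1,2),.009)*1000).astype(np.float32)))
E
```

```text
time: 9.2
eef_pos: [0.5326, 0.3164, 0.2563]
time: 9.57
eef_pos: [0.5323, 0.3133, 0.2222]
[0.53234647 0.31332159 0.22221014] [ 0.77393562 -0.73293769 48.20755583]
((454.1034240722656, 366.5008544921875), 17.035877227783203)
((533.820556640625, 314.310546875), 26.904664993286133)
```

```bash
python3 -m handwheel '[[[1,-1,25,0,0,0],[1,-1,44,0,0,0],[1,-1,48,0,0,0],[1,-1,48,0,0,0],[1,-1,48,0,0,0]]]'
python3 -m handwheel '[[[0,0,0,0,0,0],[0,0,0,0,0,0],[0,0,0,0,0,0],[0,0,0,0,0,0],[0,0,0,0,0,0],[0,0,0,0,0,0]]]' 50 30
python3 -m handwheel '[[[0,0,-40,0,0,0],[0,0,-90,0,0,0],[0,0,-120,0,0,0],[0,0,-120,0,0,0]]]'
```

```text
time: 10.25
eef_pos: [0.534, 0.3147, 0.1765]
eef_rot: [-180.0, -0.1, -0.0]
contact_force: [0.7, -0.4, -0.3]
gripper_width: 0.875
grasp_force: 0.0
time: 11.0
eef_pos: [0.5338, 0.3147, 0.1767]
eef_rot: [-180.0, -0.1, -0.0]
contact_force: [-1.9, -1.2, 10.9]
gripper_width: 0.69
grasp_force: 29.8
time: 11.5
eef_pos: [0.5342, 0.3149, 0.2985]
eef_rot: [-179.9, -0.3, -0.0]
contact_force: [0.8, -0.1, -0.8]
gripper_width: 0.685
grasp_force: 32.8
```

```bash
python3 -m handwheel '[[[-13,60,0,0,0,0],[-26,120,0,0,0,0],[-39,180,0,0,0,0],[-53,240,0,0,0,0],[-66,300,0,0,0,0],[-79,360,0,0,0,0],[-86,392,0,0,0,0],[-86,392,0,0,0,0]]]'
python3 -m handwheel '[[[0,0,40,0,0,0],[0,0,60,0,0,0],[0,0,60,0,0,0],[0,0,60,0,0,0]]]'
python3 - <<'E'
from h import *
s=manip.state();p=s['eef_pos'];print(p,tool(np.array([.4476,-.0778,.192])-p))
E
```

```text
time: 12.5
eef_pos: [0.447, -0.0792, 0.2953]
eef_rot: [-180.0, 0.0, -0.2]
contact_force: [-0.2, 0.7, -1.0]
gripper_width: 0.685
grasp_force: 32.9
time: 13.0
eef_pos: [0.4478, -0.0769, 0.2362]
eef_rot: [-180.0, -0.0, 0.0]
contact_force: [-0.8, -0.4, 0.0]
gripper_width: 0.685
grasp_force: 32.9
[ 0.44781809 -0.07692123  0.23616268] [-0.22595825  0.87893691 44.16263832]
```

```bash
python3 -m handwheel '[[[0,1,25,0,0,0],[0,1,36,0,0,0],[0,1,41,0,0,0],[0,1,41,0,0,0],[0,1,41,0,0,0]]]'
python3 -m handwheel '[[[0,0,0,0,0,0],[0,0,0,0,0,0],[0,0,0,0,0,0],[0,0,0,0,0,0]]]' 75
python3 -m handwheel '[[[0,0,-30,0,0,0],[0,0,-80,0,0,0],[0,0,-80,0,0,0],[0,0,-80,0,0,0]]]'
python3 - <<'E'
from wells import *
s=manip.state();p=s['eef_pos'];print(p)
v=grab('wrist');cv2.imwrite('pics/w7.png',v['frame'][:,:,::-1])
g=cv2.cvtColor(v['frame'],cv2.COLOR_RGB2HSV)
m=(((g[...,0]<8)|(g[...,0]>170))&(g[...,1]>45)&(g[...,1]<130)&(g[...,2]>150)).astype(np.uint8)
for x in cv2.findContours(m,0,1)[0]:
    if cv2.contourArea(x)>500:print(cv2.minEnclosingCircle((cast(v,x.reshape(-1,2),.0265)*1000).astype(np.float32)))
E
```

```text
time: 13.62
eef_pos: [0.4478, -0.0784, 0.1952]
eef_rot: [180.0, -0.0, -0.0]
contact_force: [1.1, -0.2, 0.2]
gripper_width: 0.687
grasp_force: 32.9
time: 14.12
eef_pos: [0.4476, -0.0784, 0.1948]
eef_rot: [180.0, -0.0, -0.0]
contact_force: [1.4, 0.8, -0.4]
gripper_width: 0.877
grasp_force: 0.0
time: 14.62
eef_pos: [0.4475, -0.0783, 0.2746]
eef_rot: [180.0, -0.0, -0.0]
contact_force: [-0.5, -0.9, -0.4]
gripper_width: 0.877
grasp_force: 0.0
[ 0.44747587 -0.07829918  0.2746356 ]
((447.4759826660156, -77.9281005859375), 26.962589263916016)
```

View pics/w7.png

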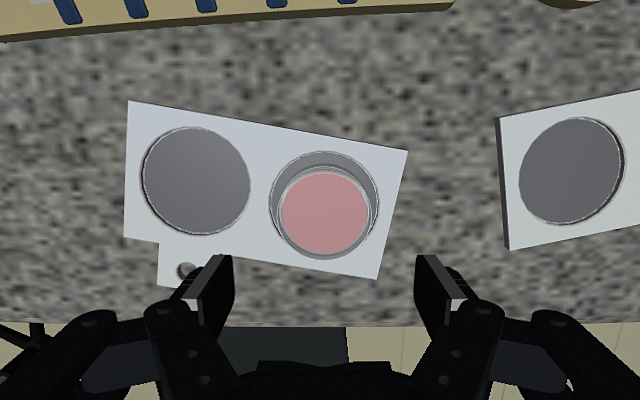

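The stack in the tab tray is neat: dish at (324,213), centres within 1 mm. Next is dish C, with the gripper turned to yaw 90 so that it clears the pen and the box.

```bash
python3 -m handwheel '[[[0,-40,-60,0,0,-0.18],[0,-100,-70,0,0,-0.36],[-1,-160,-70,0,0,-0.54],[-2,-220,-70,0,0,-0.72],[-3,-280,-70,0,0,-0.90],[-4,-340,-70,0,0,-1.08],[-4,-400,-70,0,0,-1.26],[-4,-457,-70,0,0,-1.44]]]'|head -3
python3 -m handwheel '[[[0,0,0,0,0,-0.131],[0,0,60,0,0,-0.131],[0,0,110,0,0,-0.131],[0,0,110,0,0,-0.131],[0,0,110,0,0,-0.131]]]'|head -3
python3 - <<'E'
from h import *
s=manip.state();p=s['eef_pos'];print(s['joints'])
v=grab('wrist');cv2.imwrite('pics/w8.png',v['frame'][:,:,::-1])
g=cv2.cvtColor(v['frame'],cv2.COLOR_RGB2HSV)
m=(((g[...,0]<8)|(g[...,0]>170))&(g[...,1]>45)&(g[...,1]<130)&(g[...,2]>150)).astype(np.uint8)
for x in cv2.findContours(m,0,1)[0]:
    if cv2.contourArea(x)>500:
        c=np.array(cv2.minEnclosingCircle((cast(v,x.reshape(-1,2),.009)*1000).astype(np.float32))[0])/1000;print(c,tool(np.r_[c,.1755]-p))
E
```

```text
time: 15.68
eef_pos: [0.4432, 0.3807, 0.3432]
eef_rot: [-179.9, 0.1, 82.9]
time: 16.3
eef_pos: [0.4441, 0.3789, 0.2356]
eef_rot: [180.0, -0.0, 90.0]
[3.46059477e+01 3.70143785e+01 9.25287453e+01 1.42122778e-03
 5.04407111e+01 3.46098350e+01]
[0.44317062 0.38037482] [ 1.45352826 -1.03454292 60.08592812]
```

```bash
echo
python3 -m handwheel '[[[1,-1,30,0,0,0],[1,-1,54,0,0,0],[1,-1,60,0,0,0],[1,-1,60,0,0,0],[1,-1,60,0,0,0]]]'
python3 -m handwheel '[[[0,0,0,0,0,0],[0,0,0,0,0,0],[0,0,0,0,0,0],[0,0,0,0,0,0],[0,0,0,0,0,0],[0,0,0,0,0,0]]]' 50 30
python3 -m handwheel '[[[0,0,-40,0,0,0],[0,0,-90,0,0,0],[0,0,-150,0,0,0],[0,0,-150,0,0,0],[0,0,-150,0,0,0]]]'
```

```text
time: 16.98
eef_pos: [0.4431, 0.3799, 0.176]
eef_rot: [179.9, -0.1, 90.0]
contact_force: [0.2, -0.9, -0.2]
gripper_width: 0.879
grasp_force: 0.0
time: 17.73
eef_pos: [0.4429, 0.3798, 0.1758]
eef_rot: [179.9, -0.0, 90.0]
contact_force: [-1.4, -1.5, 12.5]
gripper_width: 0.687
grasp_force: 29.3
time: 18.35
eef_pos: [0.4425, 0.3795, 0.3249]
eef_rot: [180.0, -0.0, 90.0]
contact_force: [-0.4, -0.1, -0.5]
gripper_width: 0.686
grasp_force: 33.1
```

```bash
python3 -m handwheel '[[[-60,3,0,0,0,0],[-120,6,0,0,0,0],[-180,9,0,0,0,0],[-240,12,0,0,0,0],[-300,15,0,0,0,0],[-360,18,0,0,0,0],[-420,20,0,0,0,0],[-480,22,0,0,0,0]]]'|head -3
python3 -m handwheel '[[[-60,3,0,0,0,0],[-120,6,0,0,0,0],[-149,6,0,0,0,0],[-149,6,60,0,0,0],[-149,6,110,0,0,0],[-149,6,110,0,0,0],[-149,6,110,0,0,0]]]'|head -3
python3 - <<'E'
from wells import *
s=manip.state();p=s['eef_pos'];print(p,tool(np.array([.4709,-.2495,.1802])-p))
v=grab('wrist');cv2.imwrite('pics/w9.png',v['frame'][:,:,::-1])
for o in wells(v):print(o)
E
```

```text
time: 19.35
eef_pos: [0.4641, -0.1023, 0.3236]
eef_rot: [-179.9, -0.0, 90.0]
time: 20.23
eef_pos: [0.4709, -0.2494, 0.2155]
eef_rot: [-180.0, -0.0, 90.0]
[ 0.47094549 -0.24943577  0.21554663] [-0.06679771 -0.04316619 35.34662444]
```

View pics/w9.png

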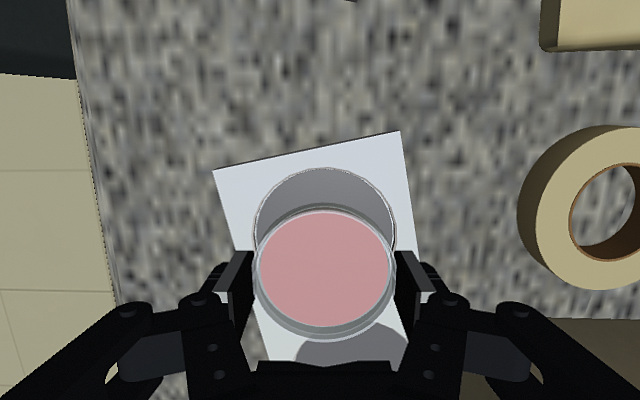

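The dish at (324,268) is above the near well of the plain tray, and the tape stays clear at right. Lower, release, rise and check.

```bash
python3 -m handwheel '[[[0,0,20,0,0,0],[0,0,30,0,0,0],[0,0,35,0,0,0],[0,0,35,0,0,0],[0,0,35,0,0,0]]]'
python3 -m handwheel '[[[0,0,0,0,0,0],[0,0,0,0,0,0],[0,0,0,0,0,0],[0,0,0,0,0,0]]]' 75
python3 -m handwheel '[[[0,0,-30,0,0,0],[0,0,-80,0,0,0],[0,0,-120,0,0,0],[0,0,-120,0,0,0],[0,0,-120,0,0,0]]]'|head -3
python3 - <<'E'
from wells import *
s=manip.state();p=s['eef_pos'];print(p)
v=grab('wrist')
g=cv2.cvtColor(v['frame'],cv2.COLOR_RGB2HSV)
m=(((g[...,0]<8)|(g[...,0]>170))&(g[...,1]>45)&(g[...,1]<130)&(g[...,2]>150)).astype(np.uint8)
for x in cv2.findContours(m,0,1)[0]:
    if cv2.contourArea(x)>500:print(cv2.minEnclosingCircle((cast(v,x.reshape(-1,2),.0125)*1000).astype(np.float32)))
for o in wells(v):print(o)
print(tool(np.array([.527,.197,.20])-p))
E
```

```text
time: 20.9
eef_pos: [0.4708, -0.2494, 0.1802]
eef_rot: [180.0, 0.0, 90.0]
contact_force: [-0.7, -0.4, -0.3]
gripper_width: 0.683
grasp_force: 33.1
time: 21.4
eef_pos: [0.4707, -0.2494, 0.1797]
eef_rot: [180.0, 0.0, 90.0]
contact_force: [-0.3, 0.6, 0.4]
gripper_width: 0.878
grasp_force: 0.0
time: 22.02
eef_pos: [0.4705, -0.2492, 0.2993]
eef_rot: [-180.0, -0.0, 90.0]
[ 0.47047093 -0.24922028  0.29928884]
((470.258056640625, -249.18527221679688), 26.948867797851562)
(array([ 0.489327  , -0.33747614]), array([77.3, 78.5]), array([347., 300.]))
(array([ 0.4706434, -0.2494836]), array([77.4, 78.3]), array([325., 197.]))
[446.13708771  56.66271187  99.58607757]
```

Dish C is seated. Now the small beaker.

```bash
python3 -m handwheel '[[[60,7,0,0,0,0],[120,14,0,0,0,0],[180,21,0,0,0,0],[240,28,0,0,0,0],[300,36,0,0,0,0],[360,43,0,0,0,0],[420,52,0,0,0,0],[446,57,0,0,0,0]]]' 82|head -3
python3 -m handwheel '[[[0,0,0,0,0,0],[0,0,20,0,0,0],[0,0,20,0,0,0]]]' |head -3
python3 - <<'E'
from h import *
s=manip.state();p=s['eef_pos'];print(p)
v=grab('wrist');cv2.imwrite('pics/w10.png',v['frame'][:,:,::-1])
print(proj(v,[[.527,.197,.07],[.554,.197,.07],[.527,.224,.07],[.527,.197,0]]),tool(np.array([.527,.197,.197])-p))
E
```

```text
time: 23.08
eef_pos: [0.5274, 0.1996, 0.2983]
eef_rot: [-179.9, 0.0, 90.1]
time: 23.45
eef_pos: [0.527, 0.1957, 0.278]
eef_rot: [-179.8, 0.1, 90.0]
[0.5269939  0.19570606 0.27797099]
[[326.4155275  235.1271538 ]
 [377.13345721 235.12685953]
 [326.49177656 185.56922375]
 [326.03955934 200.62953779]] [ 1.35178647  0.21050664 80.96976864]
```

View pics/w10.png

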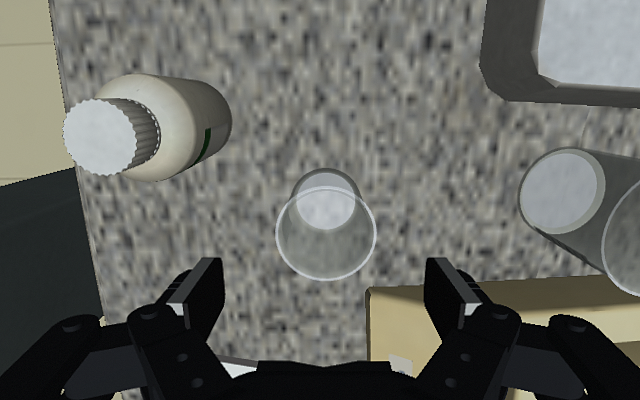

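The beaker rim is at (326,234), as predicted. The bottle is at left, and the balance corner near (368,288) needs a clearance check.

```bash
python3 - <<'E'
from h import *
v=grab('wrist');w=np.load('w2.npy',allow_pickle=True).item()
for z in(0,.03,.06,.09):print(z,cast(v,[(368,288),(368,300),(490,280)],z).round(3).tolist(),cast(w,[(405,100),(405,10)],z).round(3).tolist())
E
```

```text
0 [[0.561, 0.126], [0.561, 0.116], [0.656, 0.133]] [[0.559, 0.126], [0.651, 0.131]]
0.03 [[0.556, 0.143], [0.557, 0.134], [0.64, 0.149]] [[0.558, 0.133], [0.644, 0.137]]
0.06 [[0.552, 0.16], [0.553, 0.152], [0.625, 0.164]] [[0.558, 0.14], [0.637, 0.144]]
0.09 [[0.548, 0.176], [0.549, 0.17], [0.609, 0.18]] [[0.557, 0.146], [0.63, 0.15]]
```

The balance stays below y = .135, so the gripper is clear.

```bash
python3 -m handwheel '[[[1,0,40,0,0,0],[1,0,70,0,0,0],[1,0,83,0,0,0],[1,0,83,0,0,0],[1,0,83,0,0,0]]]'
python3 -m handwheel '[[[0,0,0,0,0,0],[0,0,0,0,0,0],[0,0,0,0,0,0],[0,0,0,0,0,0],[0,0,0,0,0,0],[0,0,0,0,0,0],[0,0,0,0,0,0]]]' 40 25
python3 -m handwheel '[[[0,0,-20,0,0,0],[0,0,-60,0,0,0],[0,0,-110,0,0,0],[0,0,-110,0,0,0],[0,0,-110,0,0,0]]]'
```

```text
time: 24.18
eef_pos: [0.5282, 0.1977, 0.1978]
eef_rot: [179.9, -0.0, 90.0]
contact_force: [-0.3, -0.3, 0.1]
gripper_width: 0.958
grasp_force: 0.0
time: 25.05
eef_pos: [0.5279, 0.1977, 0.1976]
eef_rot: [179.9, -0.0, 90.0]
contact_force: [-1.5, 0.6, 10.1]
gripper_width: 0.613
grasp_force: 24.2
time: 25.68
eef_pos: [0.5274, 0.1976, 0.3067]
eef_rot: [180.0, -0.0, 90.0]
contact_force: [-0.3, 0.3, -0.8]
gripper_width: 0.61
grasp_force: 26.4
```

```bash
python3 -m handwheel '[[[-40,-25,0,0,0,0],[-100,-38,0,0,0,0],[-160,-38,0,0,0,0],[-220,-38,0,0,0,0],[-280,-38,0,0,0,0],[-340,-38,0,0,0,0],[-400,-38,0,0,0,0],[-460,-38,0,0,0,0]]]'|head -3
python3 -m handwheel '[[[-50,0,0,0,0,0],[-75,0,0,0,0,0],[-75,0,0,0,0,0],[-75,0,40,0,0,0],[-75,0,70,0,0,0],[-75,0,70,0,0,0],[-75,0,70,0,0,0]]]'
python3 - <<'E'
from h import *
s=manip.state();p=s['eef_pos'];print(p,tool(np.array([.4893,-.3376,.2015])-p))
v=grab('wrist');cv2.imwrite('pics/w11.png',v['frame'][:,:,::-1])
E
```

```text
time: 26.68
eef_pos: [0.4891, -0.2642, 0.3054]
eef_rot: [-179.9, -0.1, 90.0]
time: 27.55
eef_pos: [0.49, -0.3368, 0.2375]
eef_rot: [180.0, 0.0, 90.0]
contact_force: [-0.1, 0.0, -0.3]
gripper_width: 0.61
grasp_force: 26.5
[ 0.49004141 -0.33679979  0.23747353] [-0.7977416  -0.74689501 35.9734677 ]
```

View pics/w11.png

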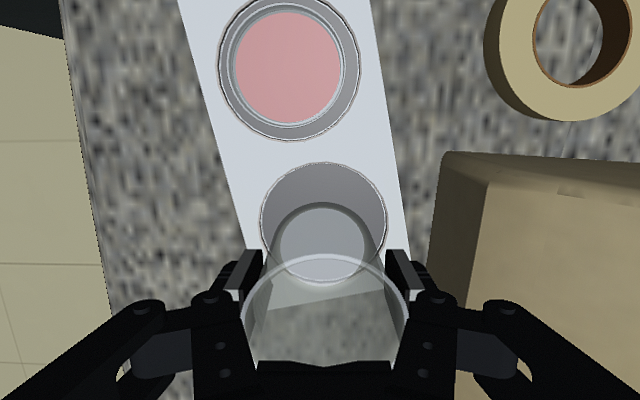

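The box's front is near x = .55, and the fingers reach about .535. I set the beaker 4 mm toward the robot for margin and open only a little.

```bash
python3 -m handwheel '[[[-1,-5,10,0,0,0],[-1,-5,25,0,0,0],[-1,-5,33,0,0,0],[-1,-5,36,0,0,0],[-1,-5,36,0,0,0],[-1,-5,36,0,0,0]]]'
python3 -m handwheel '[[[0,0,0,0,0,0],[0,0,0,0,0,0],[0,0,0,0,0,0],[0,0,0,0,0,0]]]' 66
python3 -m handwheel '[[[0,0,-30,0,0,0],[0,0,-80,0,0,0],[0,0,-140,0,0,0],[0,0,-140,0,0,0],[0,0,-140,0,0,0]]]'
python3 - <<'E'
from h import *
s=manip.state();p=s['eef_pos'];print(p)
v=grab('wrist');cv2.imwrite('pics/w12.png',v['frame'][:,:,::-1])
print(proj(v,[[.4857,-.3376,.0735],[.4857,-.3376,.0035]]),tool(np.array([.439,.252,.36])-p))
E
```

```text
time: 28.35
eef_pos: [0.4842, -0.3382, 0.2009]
eef_rot: [-179.9, -0.0, 90.0]
contact_force: [-7.7, 1.9, 10.8]
gripper_width: 0.609
grasp_force: 26.0
time: 28.85
eef_pos: [0.4847, -0.3384, 0.2006]
eef_rot: [-180.0, -0.0, 90.0]
contact_force: [-0.2, -0.1, 0.2]
gripper_width: 0.776
grasp_force: 0.0
time: 29.48
eef_pos: [0.4845, -0.3382, 0.3405]
eef_rot: [-180.0, -0.0, 90.0]
contact_force: [-0.2, 0.4, -0.5]
gripper_width: 0.773
grasp_force: 0.0
[ 0.4845197  -0.33817863  0.34050534]
[[326.31757972 206.23825086]
 [325.72989625 184.34003515]] [590.19964844 -45.52716354 -18.82945627]
```

View pics/w12.png

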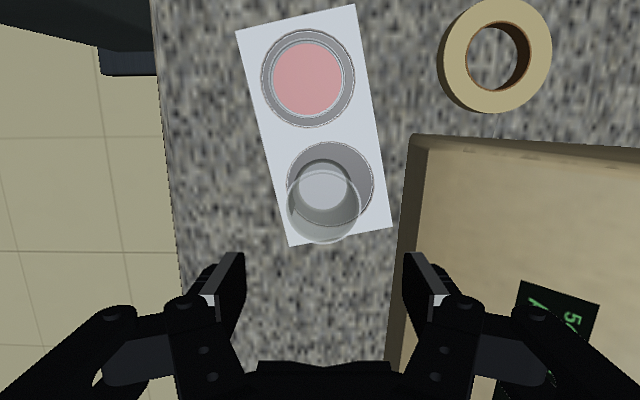

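The beaker stands in its well: foot at (324,185), rim at (324,206), within 1 mm of prediction. Now the bottle.

```bash
python3 -m handwheel '[[[60,-5,-20,0,0,0],[120,-10,-20,0,0,0],[180,-15,-20,0,0,0],[240,-20,-20,0,0,0],[300,-25,-20,0,0,0],[360,-30,-20,0,0,0],[420,-35,-20,0,0,0],[480,-40,-20,0,0,0]]]' 82|head -3
python3 -m handwheel '[[[60,-5,0,0,0,0],[110,-5,0,0,0,0],[110,-5,0,0,0,0],[110,-5,40,0,0,0],[110,-5,40,0,0,0],[110,-5,40,0,0,0]]]' |head -3
python3 - <<'E'
from h import *
s=manip.state();p=s['eef_pos'];print(p)
v=grab('wrist');cv2.imwrite('pics/w13.png',v['frame'][:,:,::-1])
print(proj(v,[[.439,.252,.112],[.454,.252,.112],[.439,.267,.112]]),tool(np.array([.439,.252,.223])-p))
E
```

```text
time: 30.52
eef_pos: [0.444, 0.1435, 0.3596]
eef_rot: [-179.9, 0.0, 90.0]
time: 31.28
eef_pos: [0.4399, 0.2511, 0.3211]
eef_rot: [-180.0, 0.0, 90.0]
[0.43992663 0.25112988 0.32109698]
[[323.41999096 235.41887268]
 [351.42069835 235.39384008]
 [323.39299771 208.55461584]] [ 0.85590717 -0.96829009 98.09670361]
```

View pics/w13.png

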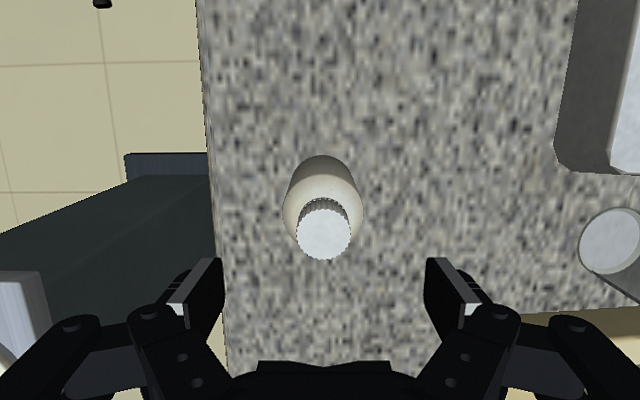

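The cap is at (323,233), as predicted. Grip at about 70 mm height.

```bash
python3 -m handwheel '[[[1,-1,40,0,0,0],[1,-1,75,0,0,0],[1,-1,92,0,0,0],[1,-1,97,0,0,0],[1,-1,97,0,0,0],[1,-1,97,0,0,0]]]'
python3 -m handwheel '[[[0,0,0,0,0,0],[0,0,0,0,0,0],[0,0,0,0,0,0],[0,0,0,0,0,0],[0,0,0,0,0,0],[0,0,0,0,0,0],[0,0,0,0,0,0]]]' 40 50
python3 -m handwheel '[[[0,0,-20,0,0,0],[0,0,-60,0,0,0],[0,0,-60,0,0,0],[0,0,-60,0,0,0]]]'
```

```text
time: 32.08
eef_pos: [0.4391, 0.2527, 0.2247]
eef_rot: [179.9, -0.0, 90.0]
contact_force: [0.3, -0.4, 0.5]
gripper_width: 0.959
grasp_force: 0.0
time: 32.95
eef_pos: [0.4388, 0.2527, 0.2245]
eef_rot: [180.0, -0.0, 90.0]
contact_force: [-2.2, -1.5, 14.9]
gripper_width: 0.582
grasp_force: 49.6
time: 33.45
eef_pos: [0.4385, 0.2525, 0.2834]
eef_rot: [-180.0, 0.0, 90.0]
contact_force: [-0.4, 0.3, -1.6]
gripper_width: 0.579
grasp_force: 53.5
```

```bash
python3 -m handwheel '[[[-50,6,0,0,0,0],[-100,12,0,0,0,0],[-150,18,0,0,0,0],[-200,22,0,0,0,0],[-241,25,0,0,0,0],[-241,25,20,0,0,0],[-241,25,35,0,0,0],[-241,25,35,0,0,0]]]'|head -3
python3 - <<'E'
from h import *
s=manip.state();p=s['eef_pos'];print(p,tool(np.array([.4632,.0112,.2283])-p))
E
```

```text
time: 34.45
eef_pos: [0.4631, 0.0116, 0.2472]
eef_rot: [-179.8, -0.0, 90.0]
[0.46305955 0.01157446 0.24720996] [-0.38174109  0.20943089 18.90917915]
```

```bash
python3 -m handwheel '[[[0,0,8,0,0,0],[0,0,14,0,0,0],[0,0,18,0,0,0],[0,0,18,0,0,0],[0,0,18,0,0,0]]]'
python3 -m handwheel '[[[0,0,0,0,0,0],[0,0,0,0,0,0],[0,0,0,0,0,0],[0,0,0,0,0,0],[0,0,0,0,0,0]]]' 75
python3 -m handwheel '[[[0,0,-30,0,0,0],[0,0,-80,0,0,0],[0,0,-140,0,0,0],[0,0,-180,0,0,0],[0,0,-180,0,0,0],[0,0,-180,0,0,0]]]'
python3 - <<'E'
from h import *
s=manip.state();p=s['eef_pos'];print(p)
v=grab('wrist');cv2.imwrite('pics/w14.png',v['frame'][:,:,::-1])
d=grab('scene');cv2.imwrite('pics/s14.png',d['frame'][:,:,::-1])
print(proj(v,[[.4632,.0112,.1155],[.4632,.0112,.0035]]))
a=v['frame'][:,:,::-1];b=cv2.resize(d['frame'][130:250,270:430,::-1],(533,400),interpolation=2)
cv2.imwrite('pics/f.png',cv2.resize(np.hstack([a,b]),(800,273)))
E
```

```text
time: 35.08
eef_pos: [0.4638, 0.0117, 0.2309]
eef_rot: [180.0, 0.0, 90.0]
contact_force: [0.1, 0.7, -1.6]
gripper_width: 0.581
grasp_force: 53.5
time: 35.7
eef_pos: [0.4637, 0.0116, 0.2307]
eef_rot: [180.0, 0.0, 90.0]
contact_force: [-0.9, -0.1, -0.0]
gripper_width: 0.877
grasp_force: 0.0
time: 36.45
eef_pos: [0.4634, 0.0117, 0.4102]
eef_rot: [-180.0, -0.0, 90.0]
contact_force: [0.1, -0.7, -0.7]
gripper_width: 0.876
grasp_force: 0.0
[0.46341633 0.01165441 0.41023243]
[[324.4071159  197.55375565]
 [324.22273175 171.1882279 ]]
```

View pics/f.png

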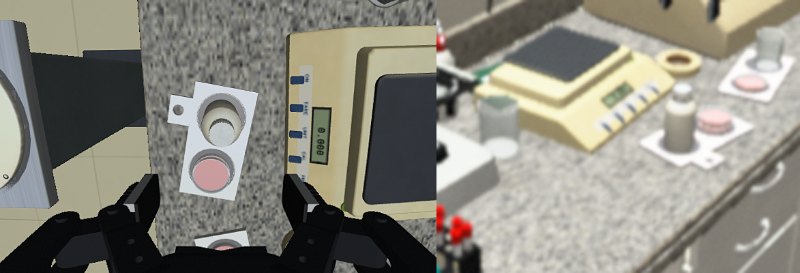

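The bottle stands upright in the well beside the tab: its cap at about (324,195) in the full wrist picture, predicted (324,197). The dishes, small beaker, tape and large beaker look right in the scene view. Handing in.

```bash
python3 -c "
from plant import manip
print(manip.close_job())"
```

```text
the job is handed in; nothing more can be done
None
```

Both kits are made up as asked and the job was handed in at about 36 s of robot time; camera checks after each release showed every item seated in its well, but no verdict came back.

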